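Snap the pocket torch into its bench holder

TASK

Put the metal pocket torch away in the bench holder: lay it along the holder over the two spring clips, either way round, and press it straight down until it snaps past the jaws and lies fully home in both saddles, centred between the clips. Press it in rather than dropping it, stop pressing once it has snapped home, and let go.

Things in the scene. Friction and masses are not known exactly. Their poses are not given: they have to be found in the camera images.
- torch_mid (a point): Centre of the loose pocket torch's barrel: round dark metal, 24 mm thick, 120 mm long, with a bright hexagonal collar 30 mm across flats at each end (164 mm in all). It lies level, axis 15 mm above the table. Own x along the torch toward the lens, z up at the start. About 0.16 kg. Grasp mid-barrel from above. A 0.31 m tall equipment box stands to the right (x over 0.47, y below -0.1).
- holder: Holder fixed on the table; origin under its centre. Grey base plate 140 x 64 x 10 mm with two clips 68 mm apart on its x axis, the torch's direction when stowed (either way round); z up. Each clip: black V saddle between two sprung steel jaws, 18 mm long on x, flared lips up to 80 mm above the table. Between the clips 50 mm is open for fingers, down to the base plate.
- holder_seat (a point): Where the torch's centre lies when fully home: 55 mm above the table, midway between the clips; axes as the holder's. The torch meets the jaws with its axis 20 mm above this point; the push needed peaks at 15 to 20 N some 15 mm above, then dies away to nothing 2 to 5 mm above, where the jaws have closed over the barrel and draw it down. The saddles are cushioned and give up to 5 mm.

How it is judged:
By the outcome, as a careful person would: the job done as asked, in the order asked, and still so for the second after the job is handed in, with the robot touching nothing.
It also fails if it takes over 35 s, if anything falls off the work surface, if the arm or the gripper's body presses on something with over 40 N, if the wrist force passes 120 N, or if a joint passes its speed limit or range.

ROBOT

A 6-joint arm with a two-finger parallel gripper is mounted at the origin on a cart in front of the work surface, level with it; the furniture and walls round the work are solid. World frame = base frame: x ahead of the robot, y to its left, z up, the work surface at z = 0. Lengths are in m, angles in rad, forces in N, time in s.
With the tool pointing down it reaches from about 0.35 to 0.8 m from the base axis. Payload 7.3 kg.
Tool frame: the origin (TCP) lies between the finger pads; the fingertips stand 8 mm ahead of it and the grasp point (between the pads) lies 11 mm behind it; z points along the fingers, y is the direction in which the jaws open and shut (so a half turn about z gives the same grasp; the last joint's range is limited). The gripper opens to 85 mm and grips with 20 to 120 N. Pads are 22 mm wide; open, the fingers measure 114 mm over their backs; the gripper's body (76 mm by 85 mm) begins 54 mm behind the grasp point. The pads swing forward as they close: fully open they stand 13 mm farther back than shut.
Start: joints at [1.099, 0.342, 1.524, -0, 1.275, -0.146], TCP at [0.168, 0.497, 0.239] pointing down, gripper open.
Joint ranges: [-2.53, 2.53], [-0.77, 2.02], [0.04, 2.7], [-1, 4.14], [0.28, 2.66], [-3.11, 3.11]. Speed limits (rad/s): [2.57, 2.57, 3.14, 3.14, 3.14, 3.14].

INTERFACE

Orientations are given as a rotation vector (axis times angle).
In Python, from station import telemetry, imaging, arm gives the robot as it stands.
- The arm moves only by the tool move_arm, never from a script. Its argument "plan" is one flat list of numbers, 4 for each row, row after row: the shift along the tool's x, y, z in cm, then the turn about the tool's z in rad. A call has 1 to 12 rows; each row is the pose to reach, as a shift and turn from the pose commanded when the call began, along the tool's axes at that moment; what a row does not reach only later rows make up. A row lasts 1/8 s, in which the tool goes at most 62.5 mm and 10.7 degrees, less where a joint would pass 70% of its speed; a pose out of reach is approached as far as the arm can. A call with a gripper value outside its range is refused whole. "claw" is the gripper command: -1 is fully open, 1 is shut, values between are in proportion, set as the call begins (left out, the last holds). The fingers move at their own pace and stop on an object; the grip force is fixed at half the most. Time passes only in rows, so rows that repeat a pose let the fingers close. It gives the time, the measured TCP pose, the force and the opening at its end, in the units of the state.
- telemetry.state(): the state, without advancing time (a new reading comes with each control period).
- imaging.capture(name): name is "side" or "top"; returns a dict with "color" (480x640x3 uint8, blue, green, red), "fx", "fy", "cx", "cy" (pixels), "xyz" and "orientation" of the camera in the world. Camera axes: x right, y down, z forward; pixel columns grow to the right and rows downward; lengths in m; the calibration is good to about 2 mm. A picture is of the moment at which its call begins. There is no depth.
- arm.finish_job(): hands the job in, once; it reports no verdict.
The state is a dict: "time": time; "qpos": joint angles; "dq": joint speeds; "effort": joint torques, N m; "position": TCP position; "orientation": TCP orientation; "force": force on the tool from outside, world axes, zero at the start; "wrist_torque": the same for the moment, N m; "opening": opening from 0.0 (shut) to 1.0 (fully open).
Only numpy, scipy, OpenCV 4.12 (cv2) and the standard library are available. Lean on these libraries where they do the work, as an engineer would, in place of code of your own. Each camera call takes 0.05 s, during which the arm holds its last target.

## Working session

There is one attempt and no reset: what is moved stays moved. The work goes in short steps, Python scripts to look and compute and a tool call to move; the robot and the scene stay as the last step left them, time stands still between calls to the robot, and variables do not carry over. Pictures are saved under pics/ and viewed, and the job is handed in when it is done.

Besides the shell and the picture viewer there is one more tool, called after "Emit:" in YAML: its name, and indented under it one key for each argument. move_arm: Moves the arm, as the interface text tells. Its arguments: {"type":"object","properties":{"plan":{"type":"array"},"claw":{"type":"number"}},"required":["plan"]}

```bash
ls; mkdir -p pics
python3 - <<'E'
from station import telemetry, imaging
import cv2
s=telemetry.state();print({k:(v if not hasattr(v,'__len__') else [round(float(x),4) for x in v]) for k,v in s.items()})
for n in ("side","top"):
    d=imaging.capture(n);cv2.imwrite(f"pics/{n}0.png",d["color"]);print(n,{k:d[k] for k in d if k!="color"})
E
```

```text
pics
{'time': 0.0, 'qpos': [1.099, 0.3427, 1.525, -0.0, 1.2754, -0.146], 'dq': [-0.0018, 0.0004, 0.0001, 0.0013, -0.0006, 0.0008], 'effort': [-0.0016, -43.3694, -24.6003, -0.0003, 0.008, 0.0], 'position': [0.1678, 0.497, 0.2386], 'orientation': [-0.5095, -3.0996, 0.0023], 'force': [-1.4075, 0.6409, -0.0236], 'wrist_torque': [-0.0035, -0.0382, 0.0116], 'opening': 1.000784591001041}
side {'fx': 591.1864967522238, 'fy': 591.1864967522238, 'cx': 311.2831632306377, 'cy': 235.6796449860912, 'xyz': array([0.25007286, 0.87357595, 0.52550054]), 'orientation': array([-0.46711813,  2.58337217, -1.36635012])}
top {'fx': 610.6192160742929, 'fy': 610.6192160742929, 'cx': 320.74560714361144, 'cy': 254.91076715266382, 'xyz': array([0.4102499 , 0.22767218, 0.90185965]), 'orientation': array([-2.16782354,  2.15181566, -0.15129588])}
```

View pics/side0.png

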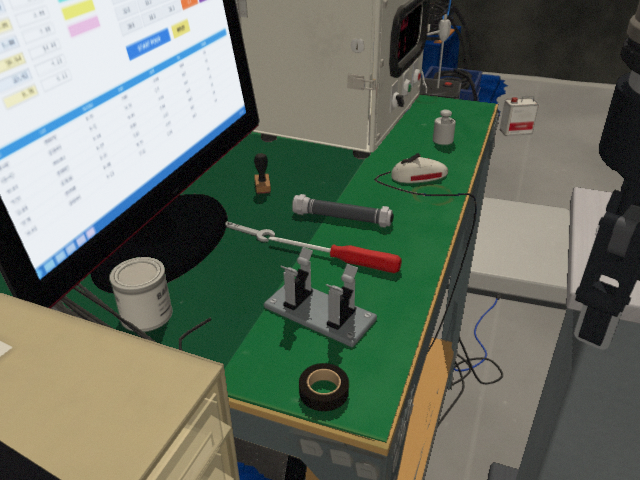

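View pics/top0.png

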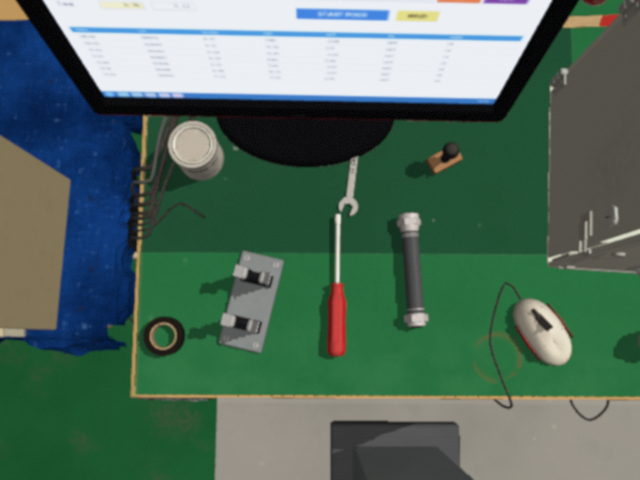

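The top view shows the torch from about (408,222) to (416,320), and the holder base with corners near (244,252), (283,261), (261,352) and (220,343). The monitor stands beyond both. I'll enlarge the crops next.

Run:
```python
import cv2,numpy as np
t=cv2.imread('pics/top0.png');s=cv2.imread('pics/side0.png')
a=cv2.resize(t[205:335,385:445],None,fx=4.5,fy=4.5,interpolation=cv2.INTER_CUBIC)
b=cv2.resize(t[240:360,205:295],None,fx=4.5,fy=4.5,interpolation=cv2.INTER_CUBIC)
h=max(a.shape[0],b.shape[0]);p=lambda x:np.pad(x,((0,h-x.shape[0]),(0,10),(0,0)))
cv2.imwrite('pics/topcrop.png',np.hstack([p(a),p(b)]))
cv2.imwrite('pics/sidecrop.png',cv2.resize(s[185:345,255:410],None,fx=3.7,fy=3.7,interpolation=cv2.INTER_CUBIC))
```

```text
(no output)
```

View pics/topcrop.png

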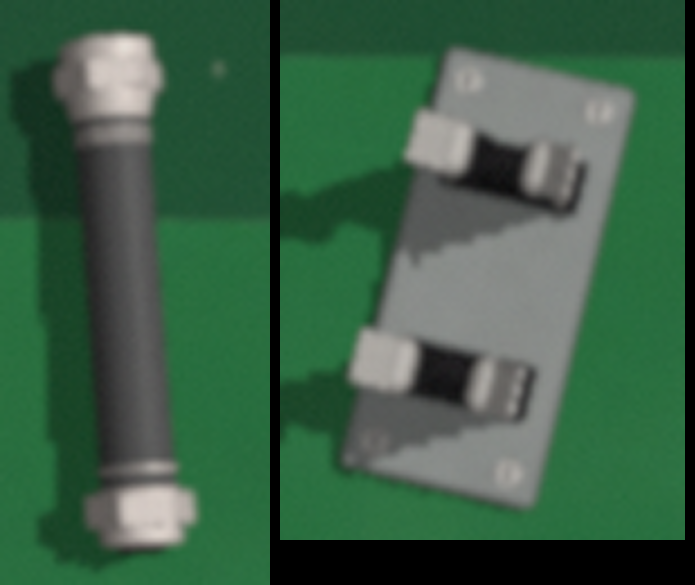

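View pics/sidecrop.png

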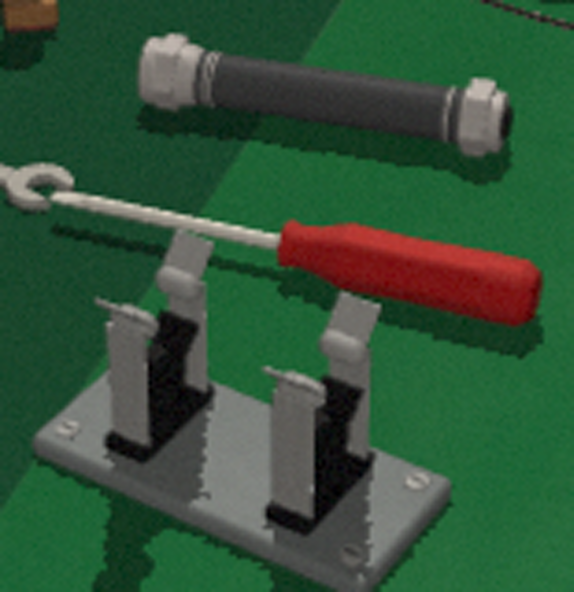

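```bash
cat > h.py <<'E'
import numpy as np
from scipy.spatial.transform import Rotation as R
C={'side':(591.1865,311.2832,235.6796,[0.25007286,0.87357595,0.52550054],[-0.46711813,2.58337217,-1.36635012]),
'top':(610.6192,320.7456,254.9108,[0.4102499,0.22767218,0.90185965],[-2.16782354,2.15181566,-0.15129588])}
def ray(c,u,v):
    f,cx,cy,p,o=C[c];return np.array(p),R.from_rotvec(o).apply([(u-cx)/f,(v-cy)/f,1])
def onz(c,u,v,z):
    p,d=ray(c,u,v);return p+d*(z-p[2])/d[2]
def proj(c,P):
    f,cx,cy,p,o=C[c];q=R.from_rotvec(o).inv().apply(np.array(P)-p);return (q[...,:2].T/q[...,2]*f).T+[cx,cy]
E
python3 - <<'E'
from h import *
np.set_printoptions(precision=4,suppress=True)
T=lambda u,v:(385+u/4.5,205+v/4.5); H=lambda u,v:(205+(u-280)/4.5,240+v/4.5); S=lambda u,v:(255+u/3.7,185+v/3.7)
a=onz('top',*T(107,36),.02);b=onz('top',*T(143,547),.02)
print('torch',a,b,(a+b)/2,np.linalg.norm(a-b),np.arctan2(*(a-b)[1::-1]))
# barrel axis in mid
a=onz('top',*T(112,130),.015);b=onz('top',*T(137,470),.015);print(a,b,(a+b)/2,np.linalg.norm(a-b))
a=onz('side',*S(170,72),.015);b=onz('side',*S(483,117),.015);print('side collar',a,b,(a+b)/2,np.linalg.norm(a-b),np.arctan2(*(a-b)[1::-1]))
sc=[onz('top',*H(*p),.01) for p in [(468,82),(600,111),(509,473),(374,441)]];print('screws',*sc,np.mean(sc,0))
for i in range(4):print(np.linalg.norm(sc[i]-sc[(i+1)%4]))
co=[onz('top',*H(*p),.01) for p in [(450,47),(636,92),(530,508),(342,466)]];print('corners',*co,np.mean(co,0))
for i in range(4):d=co[i]-co[(i+1)%4];print(np.linalg.norm(d),np.arctan2(d[1],d[0]))
for p in [(67,430),(417,481),(352,552)]:print('side screws',onz('side',*S(*p),.01))
E
```

```text
torch [0.5879 0.0892 0.02  ] [0.4219 0.0797 0.02  ] [0.5049 0.0844 0.02  ] 0.1662309894369393 0.057437801991484835
[0.5576 0.0872 0.015 ] [0.4466 0.0804 0.015 ] [0.5021 0.0838 0.015 ] 0.11115076913069638
side collar [0.575  0.0908 0.015 ] [0.4324 0.0802 0.015 ] [0.5037 0.0855 0.015 ] 0.1429811020225421 0.07421872469049842
screws [0.5201 0.327  0.01  ] [0.5109 0.2837 0.01  ] [0.3939 0.311  0.01  ] [0.4038 0.3545 0.01  ] [0.4572 0.319  0.01  ]
0.044198379492124434
0.12021020473218656
0.04461017759709087
0.11959313847380756
corners [0.5316 0.3331 0.01  ] [0.5173 0.2721 0.01  ] [0.3828 0.3041 0.01  ] [0.3957 0.3645 0.01  ] [0.4569 0.3184 0.01  ]
0.06268278997785305 1.340042180677903
0.13821257572885162 -0.23363288236010987
0.061842009111509375 -1.7812850110747478
0.13946591830602767 2.9141052780276038
side screws [0.5205 0.3283 0.01  ]
side screws [0.394  0.3114 0.01  ]
side screws [0.4045 0.3531 0.01  ]
```

```bash
cat >> h.py <<'E'
def rel(p,yaw):
    """shift (cm) in present tool axes + turn to bring TCP to p with tool x at yaw (mod pi)"""
    from station import telemetry
    s=telemetry.state();r=R.from_rotvec(s['orientation']);M=r.as_matrix()
    d=r.inv().apply(np.array(p)-s['position'])*100
    cur=np.arctan2(M[1,0],M[0,0]);t=-(yaw-cur);t=(t+np.pi/2)%np.pi-np.pi/2
    print('shift cm',d.round(2),'turn',round(t,4),'| pos',np.round(s['position'],4),'yaw',round(cur,4),'tilt',M[:,2].round(4),'F',np.round(s['force'],1),'open',round(s['opening'],3),'t',s['time'],'q6',round(s['qpos'][5],2))
E
python3 - <<'E'
from h import *
rel([.504,.085,.10],.064)
# reprojection overlay of torch and holder
import cv2
mid=np.array([.504,.0848,.015]);y=.064;ax=np.array([np.cos(y),np.sin(y),0]);n=np.array([-np.sin(y),np.cos(y),0])
for c in('top','side'):
    im=cv2.imread(f'pics/{c}0.png');im=cv2.resize(im,None,fx=4,fy=4,interpolation=cv2.INTER_CUBIC)
    for s in(-82,-60,0,60,82):
        r=.012 if abs(s)<60 else .015
        th=np.linspace(0,6.28,60)
        P=mid+ax*s/1000+r*(np.cos(th)[:,None]*n+np.sin(th)[:,None]*[0,0,1])
        cv2.polylines(im,[((proj(c,P)+.5)*4).astype(int)],True,(0,0,255),1)
    cv2.imwrite(f'pics/ov_{c}.png',im[820:1340,1540:1780] if c=='top' else im[740:940,1140:1600])
E
```

```text
shift cm [-45.04 -28.26  13.9 ] turn -0.3898 | pos [0.1678 0.4971 0.2387] yaw 2.8158 tilt [-6.0e-04 -1.2e-03 -1.0e+00] F [ 0.6 -0.4 -0.5] open 0.997 t 0.1 q6 -0.15
```

View pics/ov_top.png

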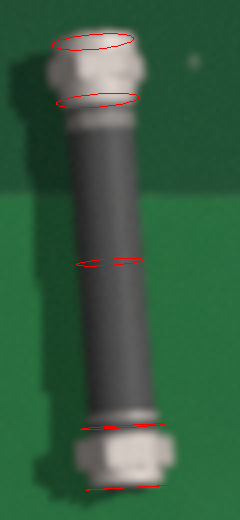

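View pics/ov_side.png

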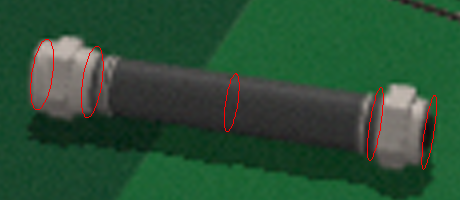

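Emit:
move_arm:
  plan: [-4, -2.5, 0, -0.03, -8, -5, 0, -0.07, -12, -7.5, 0, -0.1, -16, -10, 1, -0.14, -20, -12.5, 2, -0.18, -24, -15, 3, -0.21, -28, -17.5, 4, -0.25, -32, -20, 5, -0.28, -36, -22.5, 7, -0.32, -40, -25, 9, -0.36, -45, -28.3, 11.5, -0.39, -45, -28.3, 13.9, -0.39]
  claw: -1

```text
time: 1.6
position: [0.506, 0.0823, 0.0992]
orientation: [-0.095, 3.139, -0.001]
force: [-0.1, 0.8, -0.0]
opening: 0.999
```

Run:
```python
from h import *
rel([.504,.085,.010],.064)
```

```text
shift cm [0.19 0.29 8.92] turn -0.0037 | pos [0.506  0.0823 0.0992] yaw -3.0813 tilt [ 1.4e-03 -4.0e-04 -1.0e+00] F [-0.1  0.8 -0. ] open 0.999 t 1.6 q6 -1.62
```

Emit:
move_arm:
  plan: [0, 0, 1, 0, 0, 0, 3, 0, 0, 0, 5, 0, 0, 0, 5, 0, 0, 0, 5, 0]

```text
time: 2.22
position: [0.5041, 0.0858, 0.0512]
orientation: [-0.102, 3.139, 0.0]
force: [-0.7, 0.4, 0.9]
opening: 1.001
```

Run:
```python
from h import *
rel([.504,.085,.010],.064)
from station import imaging
import cv2
for n in ("side","top"):
    d=imaging.capture(n);i=d["color"]
    cv2.imwrite(f"pics/{n}1.png",i[100:340,230:550] if n=="side" else i[150:390,280:600])
```

```text
shift cm [ 0.02 -0.08  4.12] turn 0.0011 | pos [0.5041 0.0858 0.0512] yaw -3.0765 tilt [ 1.2e-03  1.0e-04 -1.0e+00] F [-0.7  0.4  0.9] open 1.001 t 2.225 q6 -1.62
```

View pics/side1.png

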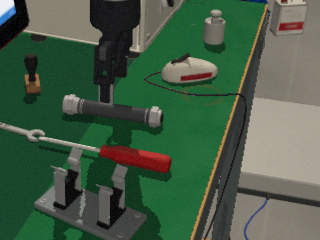

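View pics/top1.png

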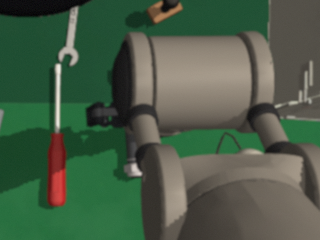

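The side view shows the open fingers straddling the barrel, near finger at about (107,95) in the crop, clear of the screwdriver. I'll descend and close.

Emit:
move_arm:
  plan: [0, 0, 2, 0, 0, 0, 3.4, 0, 0, 0, 4, 0, 0, 0, 4.1, 0, 0, 0, 4.1, 0]

```text
time: 2.95
position: [0.5041, 0.0853, 0.0096]
orientation: [-0.101, 3.139, 0.0]
force: [-0.9, 0.7, 0.2]
opening: 0.999
```

Emit:
move_arm:
  plan: [0, 0, 0, 0, 0, 0, 0, 0, 0, 0, 0, 0, 0, 0, 0, 0, 0, 0, 0, 0, 0, 0, 0, 0, 0, 0, 0, 0, 0, 0, 0, 0]
  claw: 1

```text
time: 3.95
position: [0.5039, 0.0852, 0.0097]
orientation: [-0.101, 3.139, 0.0]
force: [-1.3, -0.5, 5.6]
opening: 0.258
```

Emit:
move_arm:
  plan: [0, 0, -1, 0, 0, 0, -3, 0, 0, 0, -6, 0, 0, 0, -10, 0, 0, 0, -14, 0, 0, 0, -14, 0, 0, 0, -14, 0]

```text
time: 4.82
position: [0.503, 0.0853, 0.1487]
orientation: [0.101, -3.139, -0.0]
force: [-0.6, 0.9, -1.4]
opening: 0.256
```

Run:
```python
from h import *
rel([.4572,.319,.130],-.231)
from station import imaging
import cv2
d=imaging.capture("side");i=d["color"]
cv2.imwrite("pics/side2.png",cv2.resize(i[40:240,230:490],None,fx=3,fy=3,interpolation=cv2.INTER_CUBIC))
```

```text
shift cm [ 3.07 23.62  1.87] turn 0.2953 | pos [0.503  0.0853 0.1487] yaw -3.0773 tilt [-1.3e-03  1.0e-04 -1.0e+00] F [-0.6  0.9 -1.4] open 0.256 t 4.825 q6 -1.62
```

View pics/side2.png

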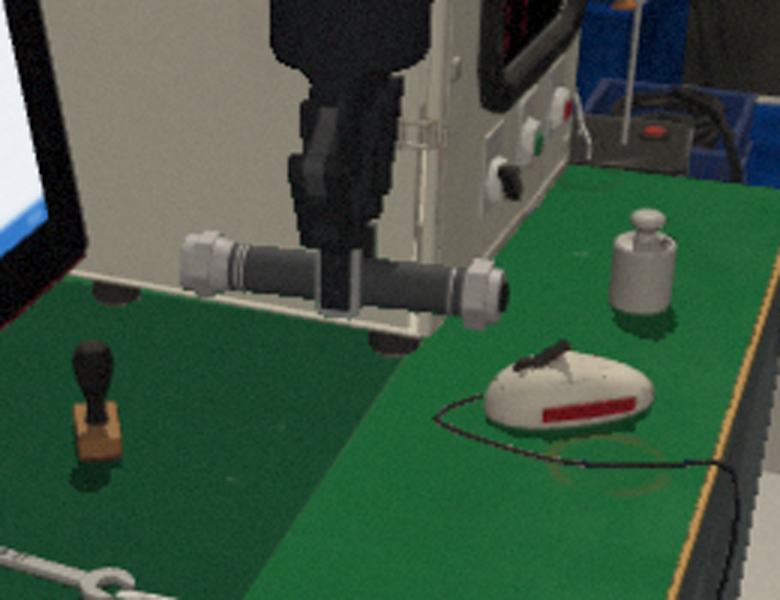

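Run:
```python
from h import *
import cv2
im=cv2.imread('pics/side2.png')
y=.0643;mid=np.array([.503,.0853,.154]);ax=np.array([np.cos(y),np.sin(y),0]);n=np.array([-np.sin(y),np.cos(y),0])
for s in(-82,-60,60,82):
    th=np.linspace(0,6.28,60);r=.015 if abs(s)>60 else .012
    P=mid+ax*s/1000+r*(np.cos(th)[:,None]*n+np.sin(th)[:,None]*[0,0,1])
    cv2.polylines(im,[((proj('side',P)-[230,40]+.5)*3).astype(int)],True,(0,0,255),1)
cv2.imwrite('pics/ov2.png',cv2.resize(im[200:350,150:540],None,fx=2,fy=2))
```

```text
(no output)
```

View pics/ov2.png

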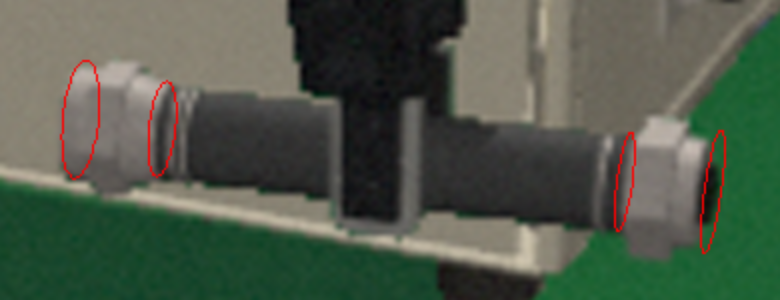

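Emit:
move_arm:
  plan: [0.3, 2, 0, 0.03, 0.7, 5, 0, 0.06, 1.1, 8, 0, 0.1, 1.5, 11, 0, 0.14, 1.8, 14, 0, 0.18, 2.2, 17, 0, 0.21, 2.6, 20, 0, 0.25, 2.9, 22.5, 0, 0.29, 3.1, 23.6, 0, 0.295, 3.1, 23.6, 0, 0.295, 3.1, 23.6, 0, 0.295]

```text
time: 6.25
position: [0.4578, 0.3179, 0.1489]
orientation: [-0.362, -3.12, 0.001]
force: [0.3, -0.2, -2.2]
opening: 0.254
```

Run:
```python
from h import *
rel([.4572,.319,.10],-.231)
from station import imaging
import cv2
d=imaging.capture("side");i=d["color"]
cv2.imwrite("pics/side3.png",cv2.resize(i[140:360,220:440],None,fx=3.5,fy=2.7*3.5/3.5,interpolation=cv2.INTER_CUBIC) if 0 else cv2.resize(i[140:360,220:440],None,fx=2.7,fy=2.7,interpolation=cv2.INTER_CUBIC))
d=imaging.capture("top");cv2.imwrite("pics/top3.png",d["color"][160:400,150:470])
```

```text
shift cm [0.08 0.1  4.89] turn -0.0 | pos [0.4578 0.3179 0.1489] yaw 2.9106 tilt [-7.e-04 -7.e-04 -1.e+00] F [ 0.3 -0.2 -2.2] open 0.254 t 6.25 q6 -0.87
```

View pics/side3.png

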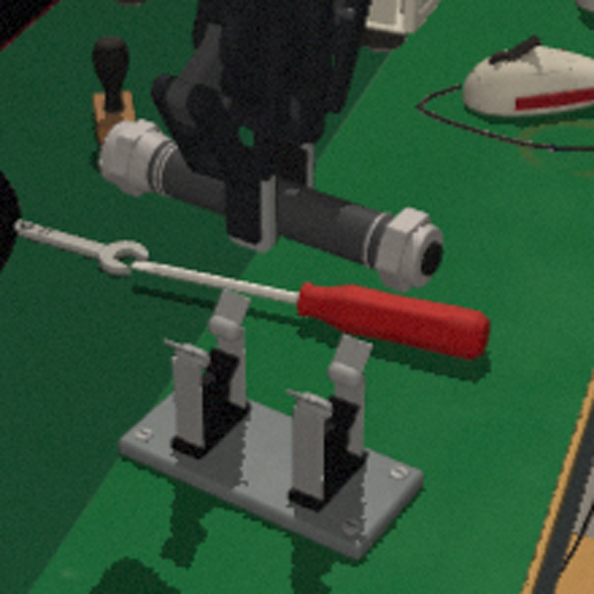

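View pics/top3.png

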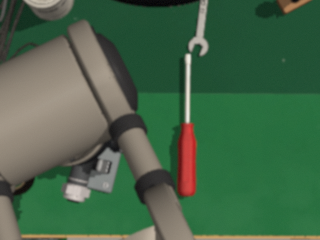

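Emit:
move_arm:
  plan: [0.05, 0.05, 1, 0, 0.05, 0.08, 3, 0, 0.05, 0.08, 5, 0, 0.05, 0.08, 6, 0, 0.05, 0.08, 6.5, 0, 0.05, 0.08, 6.5, 0, 0.05, 0.08, 6.5, 0]

```text
time: 7.22
position: [0.4578, 0.3199, 0.085]
orientation: [0.362, 3.12, 0.001]
force: [1.2, 0.0, -1.6]
opening: 0.259
```

Run:
```python
from h import *
rel([.4572,.319,.05],-.231)
from station import imaging,telemetry
import cv2
s=telemetry.state()
d=imaging.capture("side");i=d["color"]
im=cv2.resize(i[200:350,230:400],None,fx=4,fy=4,interpolation=cv2.INTER_CUBIC)
cv2.imwrite("pics/side4.png",im)
y=-.231;ax=np.array([np.cos(y),np.sin(y),0]);n=np.array([-np.sin(y),np.cos(y),0])
mid=np.array(s['position'])+[0,0,.0053]
for s in(-82,-60,60,82):
    th=np.linspace(0,6.28,60);r=.015 if abs(s)>60 else .012
    P=mid+ax*s/1000+r*(np.cos(th)[:,None]*n+np.sin(th)[:,None]*[0,0,1])
    cv2.polylines(im,[((proj('side',P)-[230,200]+.5)*4).astype(int)],True,(0,0,255),1)
# holder marks: screws, clip extents at saddle foot
c=np.array([.4572,.319,0])
for sx in(-60,60):
  for sy in(-22,22):
    q=((proj('side',c+ax*sx/1000+n*sy/1000+[0,0,.01])-[230,200]+.5)*4).astype(int);cv2.circle(im,tuple(map(int,q)),5,(255,255,0),1)
for sx in(-43,-25,25,43):
    P=c+ax*sx/1000+n*np.array([[-.022],[.022]])+[0,0,.01]
    cv2.polylines(im,[((proj('side',P)-[230,200]+.5)*4).astype(int)],False,(0,255,255),1)
cv2.imwrite("pics/ov4.png",im)
```

```text
shift cm [ 0.04 -0.1   3.5 ] turn 0.0002 | pos [0.4578 0.3199 0.085 ] yaw 2.9108 tilt [ 1.2e-03  7.0e-04 -1.0e+00] F [ 1.2  0.  -1.6] open 0.259 t 7.225 q6 -0.87
```

View pics/ov4.png

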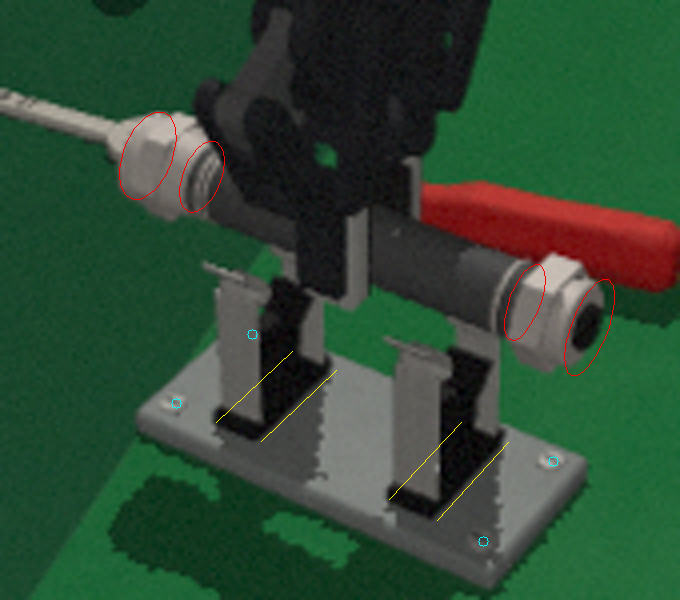

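Run:
```python
import cv2,numpy as np
im=cv2.imread('pics/side4.png')
a=cv2.resize(im[90:240,90:240],None,fx=2.6,fy=2.6);b=cv2.resize(im[235:385,480:630],None,fx=2.6,fy=2.6)
o=cv2.imread('pics/ov4.png');c=cv2.resize(o[90:240,90:240],None,fx=2.6,fy=2.6)
cv2.imwrite('pics/ends.png',np.hstack([a,b]))
```

```text
(no output)
```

View pics/ends.png

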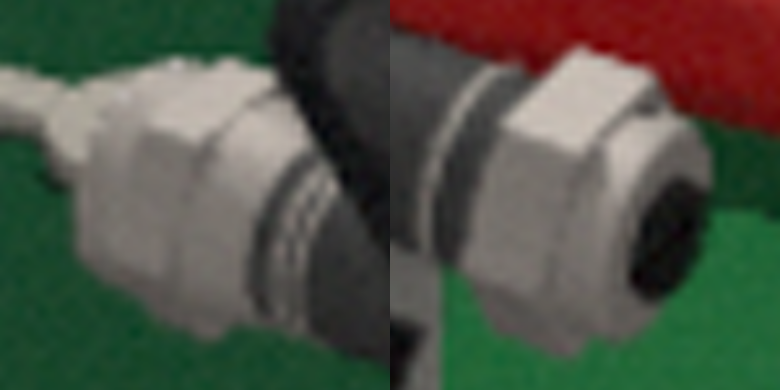

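Emit:
move_arm:
  plan: [0.15, -0.05, 0.3, 0, 0.15, -0.08, 0.7, 0, 0.15, -0.08, 1.2, 0, 0.15, -0.08, 1.2, 0, 0.15, -0.08, 1.2, 0]

```text
time: 7.9
position: [0.4558, 0.3193, 0.0723]
orientation: [-0.362, -3.121, -0.0]
force: [0.0, -0.1, -1.4]
opening: 0.259
```

Run:
```python
from h import *
rel([.4572,.319,.0497],-.231)
from station import imaging
import cv2
d=imaging.capture("side");i=d["color"]
cv2.imwrite("pics/side5.png",cv2.resize(i[200:350,230:400],None,fx=4,fy=4,interpolation=cv2.INTER_CUBIC))
```

```text
shift cm [-0.14  0.    2.26] turn 0.0002 | pos [0.4558 0.3193 0.0723] yaw 2.9108 tilt [ 0.e+00  1.e-04 -1.e+00] F [ 0.  -0.1 -1.4] open 0.259 t 7.9 q6 -0.87
```

View pics/side5.png

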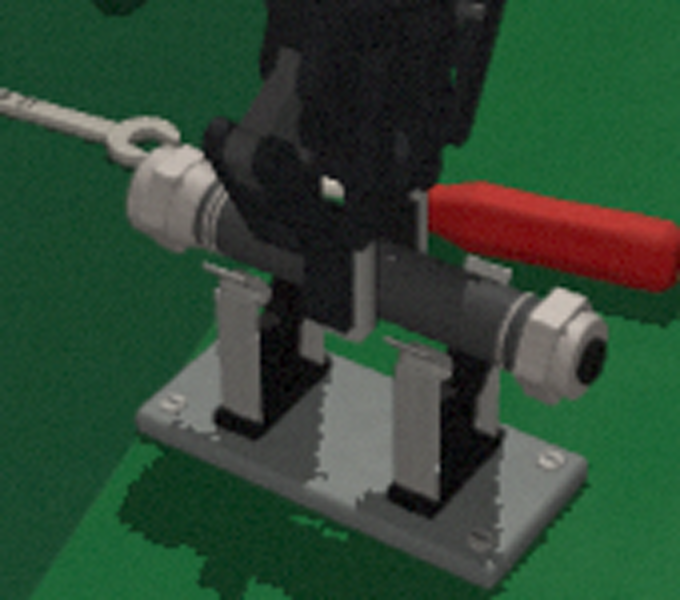

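Emit:
move_arm:
  plan: [0, 0, 0.2, 0, 0, 0, 0.4, 0, 0, 0, 0.6, 0, 0, 0, 0.8, 0, 0, 0, 0.8, 0]

```text
time: 8.57
position: [0.4574, 0.3202, 0.0671]
orientation: [0.361, 3.116, 0.005]
force: [-2.3, -0.5, 16.0]
opening: 0.259
```

Emit:
move_arm:
  plan: [0, 0, 0.2, 0, 0, 0, 0.4, 0, 0, 0, 0.6, 0, 0, 0, 0.6, 0]

```text
time: 9.07
position: [0.4578, 0.3199, 0.0605]
orientation: [0.361, 3.116, 0.004]
force: [0.3, -1.2, 11.2]
opening: 0.255
```

Run:
```python
from h import *
rel([.4558,.3193,.0497],-.231)
from station import imaging
import cv2
d=imaging.capture("side");i=d["color"]
cv2.imwrite("pics/side6.png",cv2.resize(i[200:350,230:400],None,fx=4,fy=4,interpolation=cv2.INTER_CUBIC))
```

```text
shift cm [ 0.18 -0.11  1.08] turn 0.0003 | pos [0.4578 0.3199 0.0605] yaw 2.9109 tilt [ 0.0054  0.0022 -1.    ] F [ 0.3 -1.2 11.2] open 0.255 t 9.075 q6 -0.87
```

View pics/side6.png

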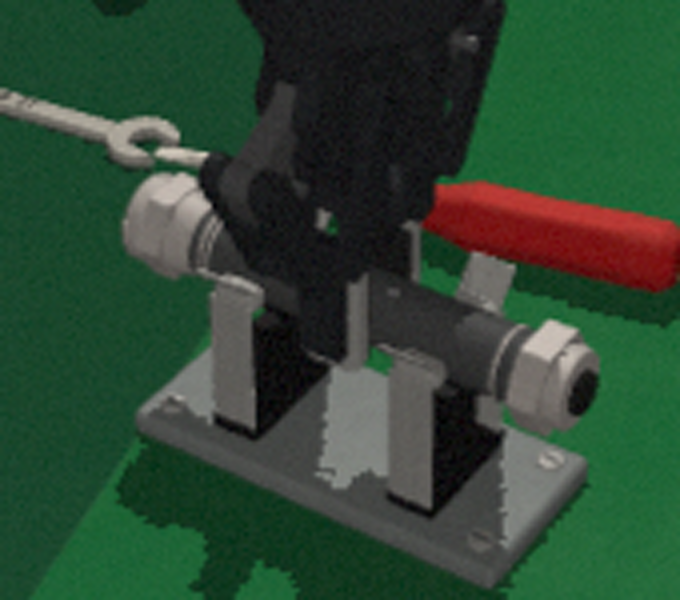

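Emit:
move_arm:
  plan: [0, 0, 0.2, 0, 0, 0, 0.4, 0, 0, 0, 0.6, 0, 0, 0, 0.6, 0]

```text
time: 9.62
position: [0.4563, 0.3194, 0.0524]
orientation: [0.362, 3.12, 0.001]
force: [2.9, 0.5, -0.3]
opening: 0.259
```

Emit:
move_arm:
  plan: [0, 0, 0.15, 0, 0, 0, 0.3, 0, 0, 0, 0.3, 0, 0, 0, 0.3, 0]

```text
time: 10.12
position: [0.4558, 0.3197, 0.0495]
orientation: [0.361, 3.12, 0.001]
force: [1.1, 3.8, 2.7]
opening: 0.254
```

Run:
```python
from h import *
rel([.4558,.3193,.0497],-.231)
from station import imaging,telemetry
import cv2
s=telemetry.state()
d=imaging.capture("side");i=d["color"]
im=cv2.resize(i[200:350,230:400],None,fx=4,fy=4,interpolation=cv2.INTER_CUBIC);raw=im.copy()
y=-.231;ax=np.array([np.cos(y),np.sin(y),0]);n=np.array([-np.sin(y),np.cos(y),0])
mid=np.array([.4572,.319,.055])
for s in(-82,-60,60,82):
    th=np.linspace(0,6.28,60);r=.0135 if abs(s)>60 else .012
    P=mid+ax*s/1000+r*(np.cos(th)[:,None]*n+np.sin(th)[:,None]*[0,0,1])
    cv2.polylines(im,[((proj('side',P)-[230,200]+.5)*4).astype(int)],True,(0,0,255),1)
cv2.imwrite("pics/ov7.png",im)
```

```text
shift cm [-0.01 -0.04 -0.02] turn 0.0004 | pos [0.4558 0.3197 0.0495] yaw 2.911 tilt [ 5.e-04  8.e-04 -1.e+00] F [1.1 3.8 2.7] open 0.254 t 10.125 q6 -0.87
```

View pics/ov7.png

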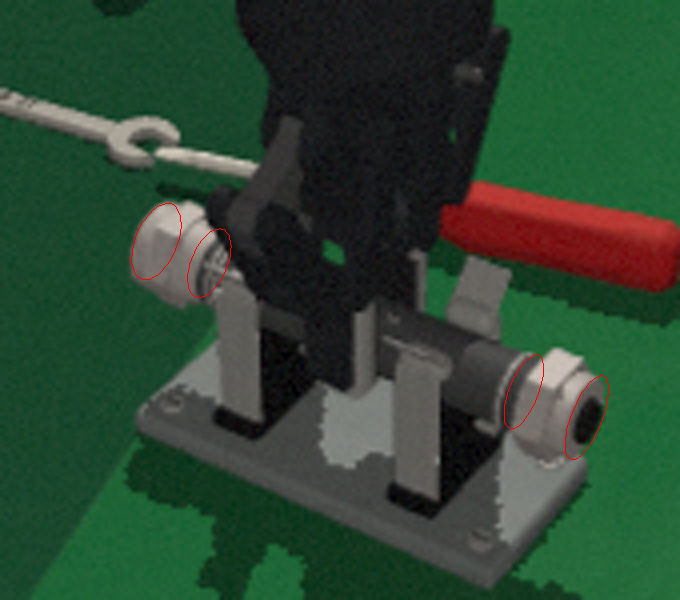

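Emit:
move_arm:
  plan: [0, 0, 0, 0, 0, 0, 0, 0, 0, 0, 0, 0, 0, 0, 0, 0, 0, 0, 0, 0, 0, 0, 0, 0]
  claw: -1

```text
time: 10.92
position: [0.4558, 0.3192, 0.0493]
orientation: [0.362, 3.121, 0.0]
force: [-0.5, -0.4, 1.3]
opening: 0.996
```

Emit:
move_arm:
  plan: [0, 0, -0.5, 0, 0, 0, -2, 0, 0, 0, -4, 0, 0, 0, -8, 0, 0, 0, -12, 0, 0, 0, -15, 0, 0, 0, -15, 0]

```text
time: 11.8
position: [0.4569, 0.3199, 0.203]
orientation: [0.361, 3.115, 0.006]
force: [-0.3, -0.3, -0.6]
opening: 0.998
```

Run:
```python
from h import *
rel([.4558,.3193,.0497],-.231)
from station import imaging
import cv2
y=-.231;ax=np.array([np.cos(y),np.sin(y),0]);n=np.array([-np.sin(y),np.cos(y),0])
mid=np.array([.4572,.319,.055])
i=imaging.capture("side")["color"]
im=cv2.resize(i[200:350,230:400],None,fx=4,fy=4,interpolation=cv2.INTER_CUBIC)
for s in(-82,-60,60,82):
    th=np.linspace(0,6.28,60);r=.0135 if abs(s)>60 else .012
    P=mid+ax*s/1000+r*(np.cos(th)[:,None]*n+np.sin(th)[:,None]*[0,0,1])
    cv2.polylines(im,[((proj('side',P)-[230,200]+.5)*4).astype(int)],True,(0,0,255),1)
cv2.imwrite("pics/ov8.png",im)
```

```text
shift cm [ 0.17 -0.15 15.33] turn 0.0003 | pos [0.4569 0.3199 0.203 ] yaw 2.9109 tilt [ 0.006   0.0031 -1.    ] F [-0.3 -0.3 -0.6] open 0.998 t 11.8 q6 -0.87
```

View pics/ov8.png

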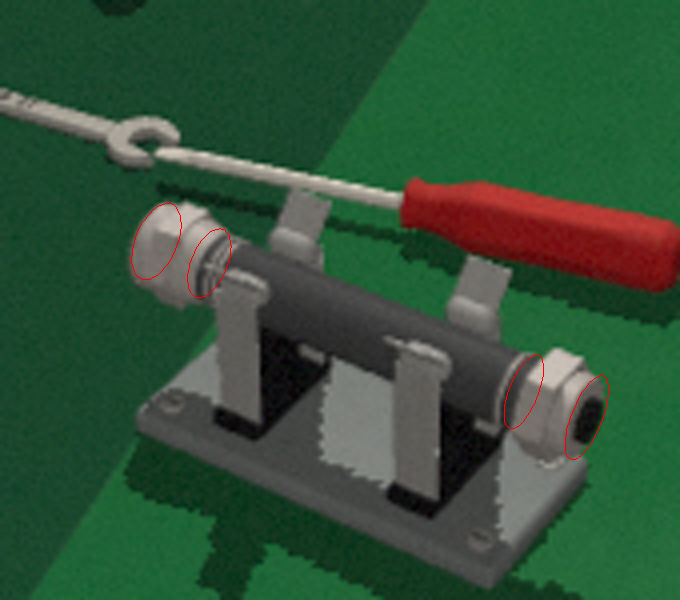

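The torch is released and seated in both clips. I'll move the arm aside to check centring from the top.

Emit:
move_arm:
  plan: [2, 0, 0, 0, 6, 0, 0, 0, 10, 2, 0, 0, 14, 5, 0, 0, 18, 8, 0, 0, 22, 11, 0, 0, 24, 13, 0, 0, 24, 13, 0, 0, 24, 13, 0, 0]

```text
time: 12.98
position: [0.2512, 0.4997, 0.1985]
orientation: [-0.361, -3.12, 0.003]
force: [0.2, 0.8, 0.4]
opening: 1.001
```

Run:
```python
from h import *
rel([.4558,.3193,.0497],-.231)
from station import imaging
import cv2
y=-.231;ax=np.array([np.cos(y),np.sin(y),0]);n=np.array([-np.sin(y),np.cos(y),0])
mid=np.array([.4572,.319,.055])
i=imaging.capture("top")["color"]
im=cv2.resize(i[235:365,190:300],None,fx=4.5,fy=4.5,interpolation=cv2.INTER_CUBIC);raw=im.copy()
for s in(-82,-60,60,82):
    th=np.linspace(0,6.28,60);r=.0135 if abs(s)>60 else .012
    P=mid+ax*s/1000+r*(np.cos(th)[:,None]*n+np.sin(th)[:,None]*[0,0,1])
    cv2.polylines(im,[((proj('top',P)-[190,235]+.5)*4.5).astype(int)],True,(0,0,255),1)
cv2.imwrite("pics/ov9.png",np.hstack([raw,im])[:, :])
```

```text
shift cm [-24.04 -12.86  14.9 ] turn 0.0006 | pos [0.2512 0.4997 0.1985] yaw 2.9112 tilt [-0.001  -0.0019 -1.    ] F [0.2 0.8 0.4] open 1.001 t 12.975 q6 -0.37
```

View pics/ov9.png

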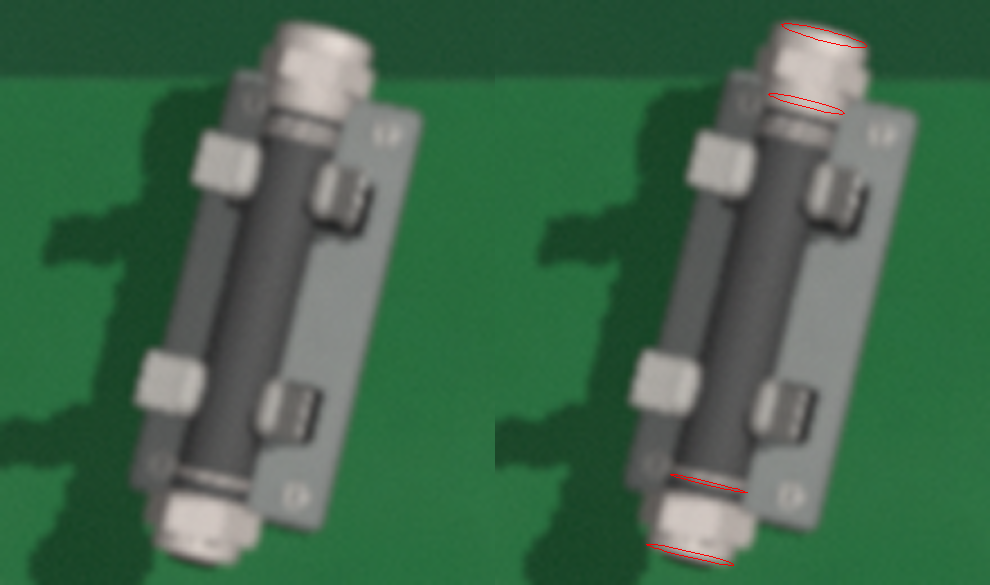

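The top view matches the predicted home outline at both ends, about (320,22) and (200,567) in the crop, within roughly 1 mm. The robot is clear, so I'm handing in.

```bash
python3 -c "
from station import arm,telemetry
print(telemetry.state()['time']);print(arm.finish_job())"
```

```text
13.025
the job is handed in; nothing more can be done
None
```

The torch is in the holder: pressed straight down into both clips, released, and handed in at about 13 s of the 35 s allowed. I gripped it mid-barrel, turned it to the holder's direction and pressed in small steps.

- **Press:** the highest of the force readings, taken at the end of each step, was 16 N. It fell to about zero as the jaws closed, and I stopped at the seat height with about 3 N showing.
- **Position:** after release, the side and top pictures agreed with the expected fully home, centred outline to about 1 mm. The cameras are only calibrated to about 2 mm.
- **Clear of the torch:** the arm stands aside, touching nothing, with the gripper open.
- **Small disagreements:** the arm gave about 2 mm sideways at the peak of the press and came back when the force died away. Before pressing, the pictures suggested the torch sat about 1 mm off centre in the grip, and I shifted the tool to allow for it.

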